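# Right the fallen sample bottle and hold the lamp shutter open at the mark

## Robot

A 7-joint arm with a two-finger parallel gripper is mounted at the origin on a cart in front of the work surface, level with it; the furniture and walls round the work are solid. World frame = base frame: x ahead of the robot, y to its left, z up, the work surface at z = 0. Lengths are in m, angles in rad, forces in N, time in s.
With the tool pointing down it reaches from about 0.35 to 0.9 m from the base axis. Payload 19.9 kg.
Tool frame: the origin (TCP) lies at the very end of the fingers, on their centre line; the grasp point (between the pads) lies arm.tcp_to_grasp behind it (arm.tcp_to_grasp is the distance from the TCP to the grasp point, in m); z points along the fingers, x is the direction in which the jaws open and shut, and the axes are right-handed (so a half turn about z gives the same grasp; the last joint's range is limited). The gripper opens to 94 mm and grips with 3 to 60 N. Pads are 16 mm wide; open, the fingers measure 119 mm over their backs; the gripper's body (75 mm by 177 mm) begins 78 mm behind the grasp point.
Start: joints at [-1.317, 0.417, -0.01, 1.614, 0.005, 1.111, -0.053], TCP at [0.182, 0.598, 0.205] pointing down, gripper open.
Joint ranges: [-2.81, 2.81], [-0.39, 2.02], [-1.27, 1.25], [0.06, 2.57], [-1.19, 4.33], [0.19, 2], [-2.82, 2.82]. Speed limits (rad/s): [1.89, 1.89, 2.39, 2.39, 3.01, 3.01, 3.01].

## Interface

Orientations are given as a unit quaternion [w, x, y, z].
In Python, from cell import arm, optics gives the robot as it stands. Calls block until the motion is done:
- arm.move_to(position, orientation): joint-space move of the TCP to a pose.
- arm.line_to(position, attitude=None, max_speed=0.15, threshold=None): straight line of the TCP; attitude=None keeps the orientation; max_speed is the mean speed in m/s. With threshold (N) it stops when the force on the tool has changed by that much, and returns True; else False.
- arm.goto_joints(angles): joint-space move.
- arm.move_gripper(opening, squeeze=None): finger opening in m; squeeze is the grip in N (None keeps the last); returns when the fingers have stopped.
- arm.sleep(seconds).
- arm.ik(position, orientation): joint angles nearest the present ones, or None.
- arm.state(): the state.
- optics.snapshot(name): name is "scene" or "top"; returns a dict with "frame" (480x640x3 uint8, red, green, blue), "z_map" (480x640 float32, m along the optical axis (not along the pixel's ray), 0 where there is no reading), "mtx" (3x3 intrinsics, pixels), "D" ([k1, k2, p1, p2, k3] as OpenCV has them; the pictures are not rectified), "eye" and "rotation" of the camera in the world. Camera axes: x right, y up, looking along -z (the intrinsics and any distortion apply to the point x, -y, -z); pixel columns grow to the right and rows downward; lengths in m; the calibration is good to about 2 mm. A picture is of the moment at which its call begins.
A pose or a line that the arm cannot do raises arm.IKError and nothing moves.
- arm.finish_job(): hands the job in, once; it reports no verdict.
The state is a dict: "time": time; "joint_positions": joint angles; "dq": joint speeds; "joint_torque": joint torques, N m; "tcp_pos": TCP position; "ee_rot": TCP orientation; "contact_force": force on the tool from outside, world axes, zero at the start; "torque": the same for the moment, N m; "finger_gap": finger opening in m.
Only numpy, scipy, OpenCV 4.12 (cv2) and the standard library are available. Lean on these libraries where they do the work, as an engineer would, in place of code of your own. Each camera call takes 0.05 s, during which the arm holds its last target.

## Task

The white sample bottle has toppled over: stand it upright, cap up, in the middle of the black square pad in front of the lamp and let go of it. Then pull the blue handle of the spring-loaded shutter away from the lamp until its white pointer stands against the red clip and keep it there; you finish while still holding the handle with the fingers, for the spring would pull it back. Leave the beaker and the vial at the right-hand back where they are.

Things in the scene. Friction and masses are not known exactly. Their poses are not given: they have to be found in the camera images.
- bottle: White square plastic sample bottle with a white screw cap, 54 x 54 mm across, 103 mm tall: body 85 mm, then a cap about 36 mm across. 0.08 to 0.18 kg, rigid. Origin: centre of its underside; its z axis runs from base to cap (level at the start: it lies on a flat side, its cap to the left and somewhat away from the robot).
- pad (a point): Centre of the top face of the black rubber pad, 96 mm square, on the station's foot plate, 11 mm above the worktop. The white lamp head (107 mm high) stands behind it: its front face is 87 mm from the pad's centre along +x of the station, and the shutter in front of it 78 mm.
- station: The fixed light-check station: grey foot plate 8 mm thick, white lamp head, shutter slide on an aluminium rail. Origin on the worktop; +x points from the pad to the lamp head, +y to the pad's side (pad centre at x -12, y 70 mm), -y is the way the shutter is pulled. Turned up to 0.15 rad. A computer 0.4 m high stands to its left (y over 0.08 m, x over 0.5 m).
- pull_handle: Upright blue block, 26 mm along the station's x, 16 mm along its y, 52 mm high. Origin: 60 mm above the worktop, 24 mm below the block's top; free above. Slides along -y of the station only, stop at 68 mm. A spring draws it back: 4.8 N at rest, 0.6 N more per 10 mm. At rest it is 135 mm from the pad's centre along y and 62 mm nearer the lamp side; the clip marks 30 to 52 mm of travel.
- pointer (a point): Tip of the small white pointer, 3 mm wide, on the carriage below the handle, facing the clip; moves with the handle and is level with the handle's centre along y.
- mark_clip: Red clip, 10 mm wide along the station's y, 14 mm high, fixed on the black scale ledge in front of the slide, at a place that changes from run to run. Origin: centre of its foot, 10 mm above the worktop; axes parallel to the station's. The pointer is against the clip when at the same station y, within 5 mm either way.
- beaker: Small empty glass beaker, 55 mm across, 71 mm tall, standing at the right-hand back; leave it. Origin: centre of its underside.
- vial: Sample vial with a black cap, 27 mm across, 68 mm tall, standing at the right-hand back; leave it. Origin: centre of its underside.

How it is judged:
On the way, in this order (a step that is already met when the one before it is completed fails the run):
1. the bottle stands upright on the pad, let go (angle between bottle's own z axis and vertical below 0.12 rad and horizontal distance between bottle and pad below 0.02 m and z of bottle in the frame of pad between -0.006 and 0.006 m and contact force between each of the fingers, the arm and bottle below 0.1 N and linear speed of bottle below 0.02 m/s), for 0.3 s.
2. the shutter is held with its pointer against the red clip (y of pointer in the frame of mark_clip between -0.005 and 0.005 m and linear speed of pull_handle below 0.01 m/s and contact force between the fingers and pull_handle above 2 N), for 0.3 s.
At the end, for the whole second after the job is handed in: Bottle on the pad, cap up (0.12 rad), base centre within 20 mm of the pad's centre, at rest, untouched by the robot; shutter pointer within 5 mm of the red clip's middle along the slide, at rest (under 10 mm/s), fingers on the handle (over 2 N) (all of step 1 and all of step 2); the arm keeps its last pose, push and grip.
It fails at once if the beaker or the vial is knocked over or pushed more than 20 mm (distance of any of beaker, vial from where it was at the start of the episode above 0.02 m or angle between any of beaker, vial's own z axis and vertical above 0.4 rad).
It also fails if it takes over 58 s, if anything falls off the work surface, if the arm or the gripper's body presses on something with over 40 N, if the wrist force passes 120 N, or if a joint passes its speed limit or range.

## Working session

There is one attempt and no reset: what is moved stays moved. The work goes in short steps, each a Python script; the robot and the scene stay as the last script left them, time stands still between calls to the robot, and variables do not carry over. Pictures are saved under pics/ and viewed, and the job is handed in when it is done.

```bash
ls; mkdir -p pics
cat > h.py <<'E'
import numpy as np, cv2
from cell import arm, optics
def snap(n):
    return optics.snapshot(n)
def ray(s,u,v):
    p=cv2.undistortPoints(np.array([[[u,v]]],float),np.array(s['mtx'],float),np.array(s['D'],float))[0,0]
    d=np.array([p[0],-p[1],-1.0]); return np.array(s['eye'],float), getR(s)@d
def getR(s):
    r=np.array(s['rotation'],float)
    if r.shape==(3,3): return r
    from scipy.spatial.transform import Rotation as R
    return R.from_quat([r[1],r[2],r[3],r[0]]).as_matrix()
def onz(s,u,v,z):
    e,d=ray(s,u,v); t=(z-e[2])/d[2]; return e+t*d
def dep(s,u,v):
    e,d=ray(s,u,v); return e+d*float(s['z_map'][int(round(v)),int(round(u))])
def save(n,im): cv2.imwrite('pics/'+n,cv2.cvtColor(im,cv2.COLOR_RGB2BGR))
E
python3 - <<'E'
from h import *
import pickle
for n in ['scene','top']:
    s=snap(n); save(n+'0.png',s['frame']); pickle.dump(s,open(n+'0.pkl','wb'))
    print(n,s['eye'],np.round(s['rotation'],3),s['mtx'],s['D'],(s['z_map']>0).mean())
st=arm.state();print(st, arm.tcp_to_grasp)
E
```

```text
pics
scene [0.31674607 0.49801683 0.88084034] [-0.143 -0.059  0.362  0.919] [[587.83287083   0.         322.52829322]
 [  0.         587.83287083 234.26034198]
 [  0.           0.           1.        ]] [0.06813834 0.         0.         0.         0.        ] 0.9958463541666667
top [ 0.41951199 -0.19411346  1.2032844 ] [ 0.716  0.033 -0.04  -0.696] [[616.37050507   0.         320.23571967]
 [  0.         616.37050507 258.74484051]
 [  0.           0.           1.        ]] [0.00878274 0.         0.         0.         0.        ] 0.9961067708333333
{'time': 0.1, 'joint_positions': array([-1.31652563,  0.41790752, -0.01032089,  1.61413831,  0.00471452,
        1.11068741, -0.05297485]), 'dq': array([ 6.26545247e-04, -1.52594128e-03,  2.75464489e-03, -2.92459075e-03,
       -2.00572168e-04,  3.12642726e-04,  3.11110131e-05]), 'joint_torque': array([ 2.53049875e-03, -8.52575541e+01,  6.39988706e-01, -4.26692355e+01,
       -4.89525462e-02,  1.63471524e-02,  1.94797217e-04]), 'tcp_pos': array([0.18207589, 0.59752361, 0.20488176]), 'ee_rot': array([ 3.68366006e-04,  8.03561805e-01,  5.95221063e-01, -4.19769476e-04]), 'contact_force': array([ 0.17397731, -0.31633317, -0.12343731]), 'torque': array([-0.01731882,  0.02924692,  0.03569901]), 'finger_gap': 0.0942356193412569} 0.0188
```

View pics/scene0.png

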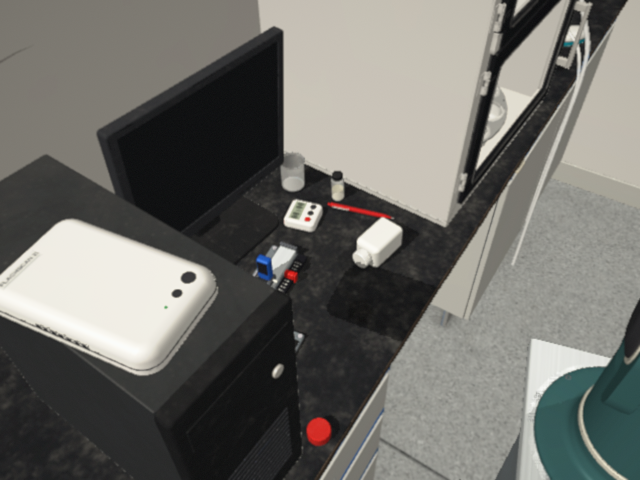

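View pics/top0.png

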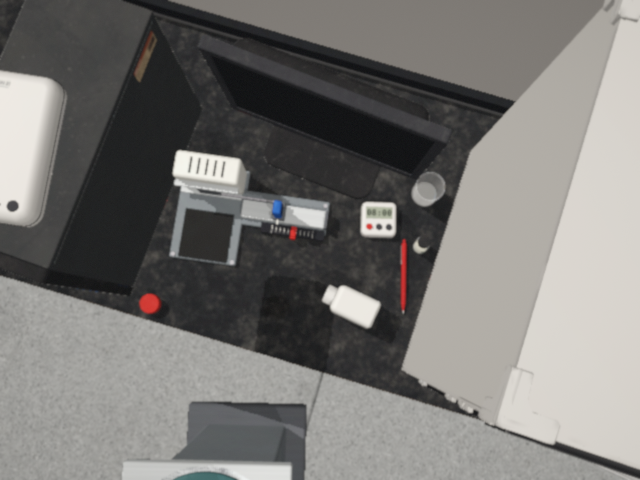

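The top view shows everything: bottle near (352,305) with its cap at (330,295), pad near (207,235), handle (278,209), clip (293,232), beaker (428,188) and vial (420,245). I'll zoom in and measure.

Run:
```python
from h import *
import pickle
s=pickle.load(open('top0.pkl','rb'));f=s['frame']
save('z1.png',cv2.resize(f[140:340,160:400],None,fx=3.3,fy=3,interpolation=cv2.INTER_CUBIC)[:600,:800])
hsv=cv2.cvtColor(f,cv2.COLOR_RGB2HSV)
def comps(m,name,z,amin=8):
    n,l,st,c=cv2.connectedComponentsWithStats(m.astype(np.uint8))
    for i in range(1,n):
        if st[i,4]>=amin: print(name,st[i],c[i].round(1),onz(s,*c[i],z).round(4),dep(s,*c[i]).round(4))
H,S,V=[hsv[...,i].astype(int) for i in range(3)]
comps((abs(H-112)<12)&(S>130)&(V>60),'blue',.084)
comps(((H<8)|(H>172))&(S>150)&(V>90),'red',.024)
# bottle
m=((S<40)&(V>170)).astype(np.uint8); roi=np.zeros_like(m); roi[280:332,318:384]=1
c=max(cv2.findContours(m*roi,cv2.RETR_EXTERNAL,cv2.CHAIN_APPROX_NONE)[0],key=cv2.contourArea)
P=np.array([onz(s,*p[0],.027)[:2] for p in c]); r=cv2.minAreaRect((P*1000).astype(np.float32)); print('bottle rect mm',r,cv2.boxPoints(r))
# pad
m=((V<28)).astype(np.uint8); 
n,l,st,ce=cv2.connectedComponentsWithStats(m); i=l[235,207]; print('pad',st[i],ce[i])
c=max(cv2.findContours((l==i).astype(np.uint8),cv2.RETR_EXTERNAL,cv2.CHAIN_APPROX_NONE)[0],key=cv2.contourArea)
P=np.array([onz(s,*p[0],.011)[:2] for p in c]); r=cv2.minAreaRect((P*1000).astype(np.float32)); print('pad rect mm',r,cv2.boxPoints(r), dep(s,207,235))
for u,v in [(428,188),(420,240)]: print(dep(s,u,v))
# depth of bottle
for u,v in [(355,305),(345,300),(368,312),(330,295)]: print('b',dep(s,u,v))
```

```text
blue [273 200   9  18 140] [277.2 208.7] [ 0.6264 -0.1209  0.084 ] [ 0.6258 -0.1211  0.0872]
red [367 225   4   4  11] [368.8 226.2] [ 0.6084 -0.2953  0.024 ] [ 0.6082 -0.2952  0.0249]
red [289 227   8  13  80] [292.6 233.1] [ 0.5906 -0.1482  0.024 ] [ 0.5908 -0.1481  0.0228]
red [401 239   6  71 353] [403.4 273.6] [ 0.5182 -0.3635  0.024 ] [ 0.5193 -0.3653  0.0114]
red [139 293  22  21 348] [149.6 303.1] [0.4482 0.1193 0.024 ] [0.4483 0.1201 0.0209]
bottle rect mm ((457.6467590332031, -261.990966796875), (103.55858612060547, 53.31391143798828), 66.35942840576172) [[ 412.46347 -298.7355 ]
 [ 461.30325 -320.1143 ]
 [ 502.83005 -225.24643]
 [ 453.99026 -203.86765]]
pad [     0      0    640    480 296135] [320.08069293 243.92897158]
pad rect mm ((600.0709228515625, -204.65069580078125), (945.8599243164062, 1294.2855224609375), 1.6947689056396484) [[ 108.20862  428.22208]
 [ 146.48706 -865.49725]
 [1091.9332  -837.52344]
 [1053.6548   456.19586]] [0.58372857 0.01858515 0.01182211]
[ 0.69193378 -0.41320928  0.00206261]
[ 0.57789125 -0.38698534  0.06949686]
b [ 0.45454376 -0.26987348  0.05340787]
b [ 0.46332377 -0.25104555  0.05317526]
b [ 0.44224798 -0.29440666  0.05267827]
b [ 0.47253348 -0.22322893  0.03810126]
```

View pics/z1.png

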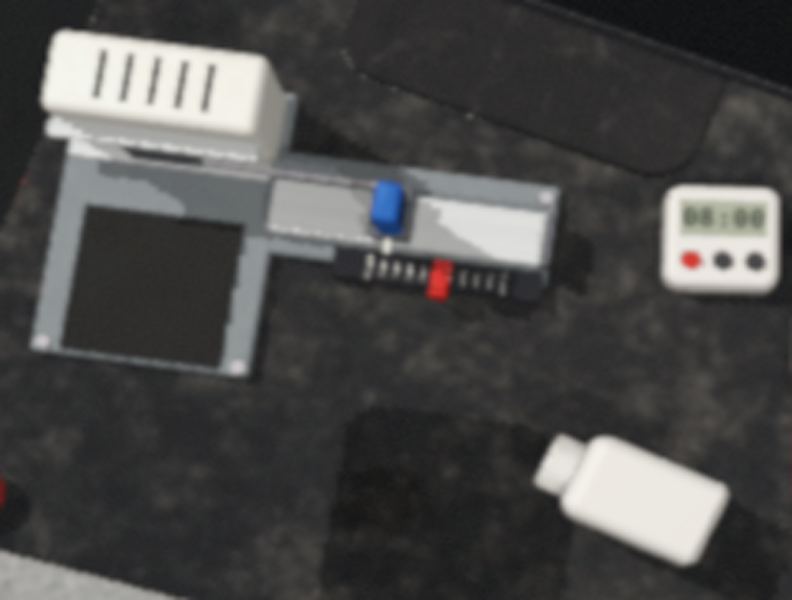

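Top view zoomed: black pad, blue handle with white pointer at about (277,222), red clip at (293,233), and the bottle fits its size (103.6 x 53.3 mm). Next I'll get the pad and station yaw and the scale.

Run:
```python
from h import *
import pickle
s=pickle.load(open('top0.pkl','rb'));f=s['frame']
g=cv2.cvtColor(f,cv2.COLOR_RGB2GRAY)
print(g[235,165:250], g[185:275,207])
for T in (50,60,70):
    m=np.zeros_like(g); m[190:275,160:250]=(g[190:275,160:250]<T)
    n,l,st,ce=cv2.connectedComponentsWithStats(m,connectivity=4); i=l[235,207]
    c=max(cv2.findContours((l==i).astype(np.uint8),cv2.RETR_EXTERNAL,cv2.CHAIN_APPROX_NONE)[0],key=cv2.contourArea)
    P=np.array([onz(s,*p[0],.011)[:2] for p in c]); r=cv2.minAreaRect((P*1000).astype(np.float32)); print(T,st[i],r)
for n,(u,v,z) in dict(pt=(277.3,222,.03),padc0=(186.7,208.3,.011),padc1=(233.6,215,.011),padc2=(227.3,262.3,.011),padc3=(179.1,255.7,.011)).items(): print(n,onz(s,u,v,z),dep(s,u,v))
save('z2.png',cv2.resize(f[190:250,240:340],None,fx=8,fy=8,interpolation=cv2.INTER_CUBIC))
# computer footprint
for u,v in [(131,293),(128,285),(200,105)]: print('pc',dep(s,u,v))
```

```text
[ 59  59  61  64  67  69  77 105 135 148 149 148 149 149 145 132  99  63
  47  48  47  47  46  48  47  46  47  46  45  46  46  46  46  45  45  46
  45  45  47  44  45  46  44  44  46  45  45  46  45  45  47  45  48  46
  46  46  46  46  45  47  45  46  47  45  50  69 100 128 145 149 149 148
 147 137 108  72  50  43  44  46  47  45  49  52  53] [166 170 181 193 164 105  65  66 103 142 130 110 104 104 105 103 110 124
 134 142 147 148 147 146 141 121  84  54  47  46  46  46  46  47  46  46
  46  47  45  47  45  46  45  46  46  45  45  44  44  45  44  45  45  44
  45  47  46  46  46  47  46  46  47  46  47  46  45  46  45  45  47  45
  46  46  66  97  95  68  44  42  43  45  45  44  44  43  43  43  44  43]
50 [ 180  210   53   51 2125] ((584.5449829101562, 20.909603118896484), (90.40956115722656, 91.49607849121094), 83.55551147460938)
60 [ 179  209   55   53 2211] ((584.23486328125, 20.604026794433594), (92.323974609375, 93.14899444580078), 83.5205078125)
70 [ 179  209   55   53 2280] ((584.13134765625, 20.801944732666016), (93.23036193847656, 94.5813980102539), 83.46944427490234)
pt [ 0.61038332 -0.11839945  0.03      ] [ 0.61085547 -0.11821217  0.02709774]
padc0 [0.63535597 0.06076668 0.011     ] [0.63507319 0.06043275 0.01256206]
padc1 [ 0.62480628 -0.03132166  0.011     ] [ 0.62577231 -0.03055563  0.00538959]
padc2 [ 0.53157008 -0.02302759  0.011     ] [ 0.53177519 -0.02271443  0.00881765]
padc3 [0.54176023 0.07082442 0.011     ] [0.54185504 0.07102992 0.01007524]
pc [0.46676829 0.15824538 0.01490891]
pc [0.48068002 0.15754126 0.03925119]
pc [0.83671258 0.04033676 0.03255293]
```

View pics/z2.png

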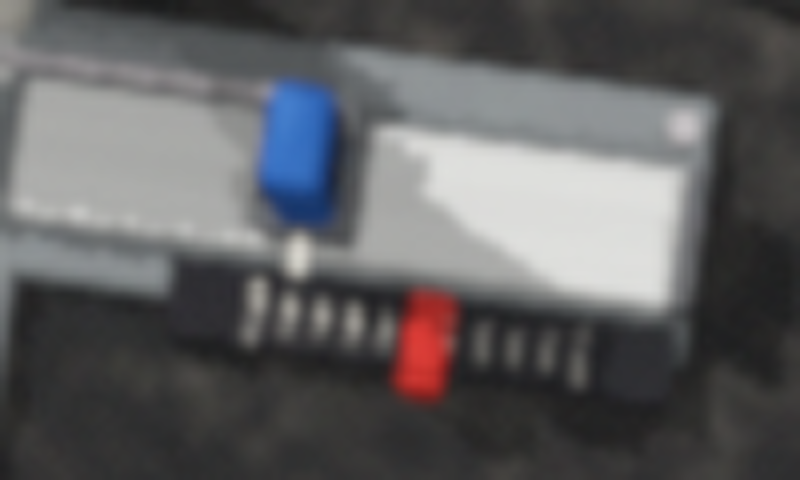

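```bash
cat >> h.py <<'E'
from scipy.spatial.transform import Rotation as R
def quat(M): q=R.from_matrix(M).as_quat(); return [q[3],q[0],q[1],q[2]]
up=np.array([0,0,1.])
yaw_b=np.radians(66.36)
base=np.array([.4369,-.3094,.027])
pad=np.array([.5843,.0207,.011]); ang=-np.radians(6.5)
sx=np.array([np.cos(ang),np.sin(ang),0]); sy=np.array([-np.sin(ang),np.cos(ang),0])
def frame(yaw,th,sgn,phase):
    c=np.array([np.cos(yaw),np.sin(yaw),0])
    z=-up*np.cos(th)-c*np.sin(th) if phase==0 else c*np.cos(th)-up*np.sin(th)
    x=sgn*np.array([-c[1],c[0],0]); return np.column_stack([x,np.cross(z,x),z])
def tcp(g,M): return g+arm.tcp_to_grasp*M[:,2]
GL=.048
def pick(th,sgn):
    c=np.array([np.cos(yaw_b),np.sin(yaw_b),0]); return base+GL*c, frame(yaw_b,th,sgn,0)
def place(th,sgn,yaw,dz=0): return pad+up*(GL+dz), frame(yaw,th,sgn,1)
E
python3 - <<'E'
from h import *
for th in np.radians([30,40,45,50,55]):
  for sg in (1,-1):
    g,M=pick(th,sg)
    a=arm.ik(tcp(g,M),quat(M)); b=arm.ik(tcp(g+.1*up,M),quat(M))
    out=[]
    for y in (0,20,35,45,55,66):
        g,M=place(th,sg,np.radians(y)); q=arm.ik(tcp(g,M),quat(M)); out.append((y,None if q is None else np.round(q,2).tolist()))
    print(round(np.degrees(th)),sg,None if a is None else np.round(a,2),None if b is None else np.round(b,2))
    for o in out: print('   ',o)
E
```

```text
30 1 [-0.13  0.65  0.38  1.99  0.45  0.71  2.55] [-0.18  0.47  0.43  1.97  0.42  0.89  2.66]
    (0, [-0.29, 0.67, 0.14, 2.48, 3.01, 1.03, -1.67])
    (20, [1.11, 1.1, -1.09, 2.4, 3.08, 0.69, -0.42])
    (35, [1.22, 1.11, -1.1, 2.29, 3.4, 0.29, -0.51])
    (45, [-0.52, 1.19, 1.07, 2.24, 4.09, 1.81, -2.17])
    (55, [1.11, 0.98, -0.9, 2.09, -1.05, 0.39, -2.21])
    (66, [0.83, 0.85, -0.55, 1.97, -1.06, 0.76, -2.19])
30 -1 [-0.44  0.79  0.79  2.   -0.03  0.64 -0.17] [-0.49  0.59  0.85  1.98  0.12  0.82 -0.21]
    (0, [0.84, 1.11, -1.09, 2.45, 2.78, 1.22, 2.58])
    (20, [1.11, 1.1, -1.09, 2.4, 3.08, 0.69, 2.72])
    (35, [1.22, 1.11, -1.1, 2.29, 3.4, 0.29, 2.63])
    (45, [-0.52, 1.19, 1.07, 2.24, 4.09, 1.81, 0.97])
    (55, [1.11, 0.98, -0.9, 2.09, -1.05, 0.39, 0.93])
    (66, [0.83, 0.85, -0.55, 1.97, -1.06, 0.76, 0.95])
40 1 [-0.19  0.71  0.35  1.97  0.61  0.82  2.34] [-0.2   0.53  0.36  1.95  0.6   0.99  2.46]
    (0, [0.07, 0.54, -0.24, 2.42, 2.85, 0.7, -1.34])
    (20, [1.02, 0.91, -1.09, 2.35, 2.78, 0.52, -0.37])
    (35, [1.13, 0.94, -1.09, 2.26, 2.93, 0.19, -0.24])
    (45, [-
[... 2369 characters left out ...]
.15, 0.34, -0.57])
    (20, [0.78, 0.63, -0.89, 2.24, 2.05, 0.23, 0.06])
    (35, [1.01, 0.81, -1.1, 2.17, 1.36, 0.26, 1.12])
    (45, [1.03, 0.83, -1.1, 2.11, 0.83, 0.28, 1.84])
    (55, [1.04, 0.87, -1.09, 2.04, 0.5, 0.38, 2.33])
    (66, [0.08, 0.58, 0.17, 1.99, -1.1, 0.79, -2.45])
55 -1 [-0.53  0.98  0.69  1.92  0.41  0.85 -0.73] [-0.61  0.81  0.81  1.94  0.43  0.96 -0.61]
    (0, [0.2, 0.46, -0.37, 2.28, 2.29, 0.28, 2.39])
    (20, [0.04, 0.44, -0.01, 2.26, 4.14, 0.25, 0.9])
    (35, [1.01, 0.81, -1.1, 2.17, 1.36, 0.26, -2.02])
    (45, [0.47, 0.53, -0.36, 2.13, -1.13, 0.35, 0.45])
    (55, [0.18, 0.54, 0.03, 2.07, -1.19, 0.62, 0.61])
    (66, [0.08, 0.58, 0.17, 1.99, -1.1, 0.79, 0.69])
```

Run:
```python
from h import *
st=arm.state()
def go(p,q=None):
    q=arm.state()['ee_rot'] if q is None else q
    arm.move_to(p,q); s=arm.state(); print(s['time'].__round__(2),s['joint_positions'].round(2),s['tcp_pos'].round(3))
go([.11,.36,.35])
th=np.radians(50)
# tool-down yaw at azimuth following: rotate about z with sweep
q0=R.from_quat(np.roll(arm.state()['ee_rot'],-1)); 
def rot(d): q=(R.from_euler('z',d,degrees=True)*q0).as_quat(); return [q[3],*q[:3]]
go([.34,.14,.35],rot(-50))
go([.38,-.12,.35],rot(-90))
for sg in (1,-1):
    g,M=pick(th,sg)
    for d in (.1,0): print(sg,d,arm.ik(tcp(g,M)-d*M[:,2],quat(M)))
```

```text
1.21 [-1.33 -0.16 -0.03  1.95 -0.    1.36 -0.08] [0.11  0.361 0.35 ]
2.42 [-0.99 -0.23  0.43  1.98  0.1   1.37 -0.19] [0.34  0.141 0.35 ]
3.44 [-0.75 -0.25  0.82  1.93  0.18  1.38 -0.27] [ 0.38  -0.118  0.35 ]
1 0.1 [-0.56424152  0.78799457  0.62546224  1.87195108  0.41118505  1.03114293
  2.43278654]
1 0 [-0.47007151  0.89829263  0.64233797  1.93945961  0.43715031  0.81862408
  2.4198016 ]
-1 0.1 [-0.69295209  0.87703879  0.81927676  1.87586623  0.23520058  0.97903342
 -0.55345862]
-1 0 [-0.59282016  0.99419195  0.82063943  1.94297598  0.20918528  0.76328091
 -0.52667486]
```

Run:
```python
from h import *
th=np.radians(50); g,M=pick(th,-1); q=quat(M)
arm.move_to(tcp(g,M)-.1*M[:,2],q)
hit=arm.line_to(tcp(g,M),max_speed=.1,threshold=15)
print(hit,arm.state()['tcp_pos'],tcp(g,M),arm.state()['contact_force'])
if not hit:
    arm.move_gripper(.03,squeeze=25)
s=arm.state();print(s['time'],s['finger_gap'],s['contact_force'],s['joint_positions'].round(2))
for y in (50,57,62,66):
    g,M=place(th,-1,np.radians(y)); print(y,arm.ik(tcp(g,M),quat(M)),arm.ik(tcp(g+.12*up,M),quat(M)))
for n in('top','scene'): save(n+'1.png',snap(n)['frame'])
```

```text
False [ 0.45089353 -0.27823959  0.01510127] [ 0.45037256 -0.27862111  0.01491559] [-0.49125829 -0.4908903   0.36501662]
6.925 0.05350082389828855 [-0.54892571  0.11595138  1.06402885] [-0.58  0.98  0.8   1.94  0.24  0.77 -0.56]
50 [ 0.67458091  0.60824216 -0.53999889  2.11141126 -1.09973986  0.36698958
  0.58599239] [-0.07055867  0.32743573  0.34208305  2.09396054 -1.18740359  0.79165111
  0.44593299]
57 [ 0.54659572  0.59737772 -0.36661798  2.06051491 -1.06221109  0.52763334
  0.62908999] [-0.04546564  0.36529285  0.34289678  2.03973756 -1.12751351  0.88956435
  0.50098098]
62 [ 0.5529125   0.61704877 -0.36728012  2.01891422 -0.95555283  0.58596186
  0.60384707] [-0.0302072   0.39278643  0.34154574  1.99891242 -1.08617004  0.95591953
  0.53955076]
66 [ 0.19614933  0.60454358  0.07668812  1.99729283 -1.15781589  0.81632259
  0.7868114 ] [-0.01993698  0.41491847  0.33989327  1.96526603 -1.0539592   1.00708004
  0.5701163 ]
```

View pics/top1.png

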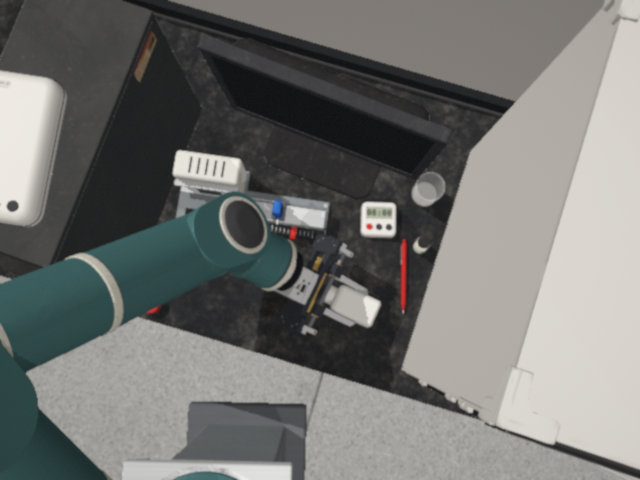

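View pics/scene1.png

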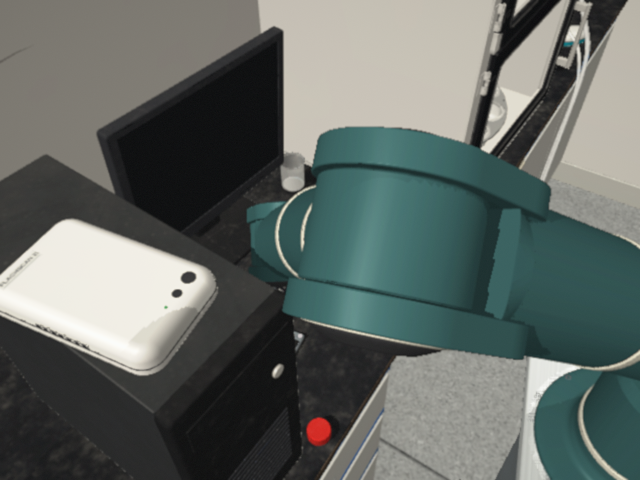

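Gripped: the gap reads 53.5 mm and the top view shows the fingers on the bottle body at (350,300). Next: lift, turn upright and hover over the pad.

Run:
```python
from h import *
p=arm.state()['tcp_pos']; arm.line_to(p+.16*up,max_speed=.15)
s=arm.state();print(s['time'],s['finger_gap'],s['contact_force'],s['joint_positions'].round(2))
th=np.radians(50)
g,M=place(th,-1,np.radians(62),.12); print(arm.ik(tcp(g,M),quat(M)))
arm.move_to(tcp(g,M),quat(M))
s=arm.state();print(s['time'],s['finger_gap'],s['contact_force'],s['joint_positions'].round(2),s['tcp_pos']-tcp(g,M))
for n in('top','scene'): save(n+'2.png',snap(n)['frame'])
```

```text
8.2417 0.05309945193980206 [-0.12237041  0.16647939 -1.73647268] [-0.68  0.71  0.95  1.93  0.35  1.   -0.43]
[ 0.41166908  0.38332856 -0.19008052  1.98391868 -0.89513532  0.8125745
  0.40049005]
9.8333 0.05349658880088515 [ 0.07088588 -0.22107681 -0.98002665] [ 0.41  0.38 -0.19  1.98 -0.89  0.81  0.4 ] [-4.61343325e-04  7.67937604e-06 -7.95793926e-04]
```

View pics/top2.png

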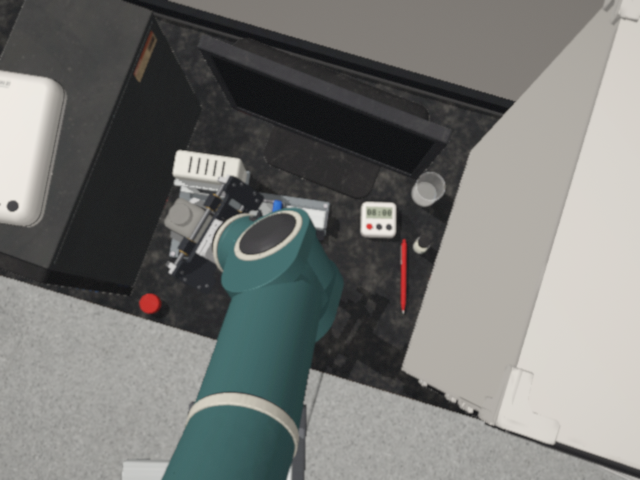

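View pics/scene2.png

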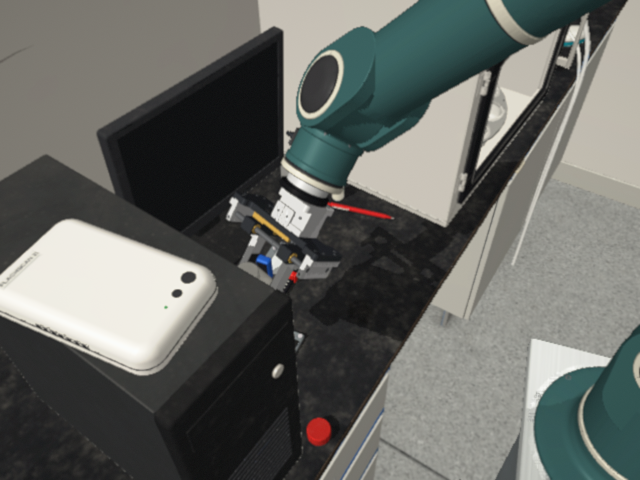

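The bottle hangs cap up over the pad, cap near (183,217). Checking its axis against the pad before lowering.

Run:
```python
from h import *
s=snap('top');f=s['frame'];save('z3.png',cv2.resize(f[150:290,140:330],None,fx=4,fy=4,interpolation=cv2.INTER_CUBIC))
print(dep(s,183,217),pad+.223*up)
for u,v in [(172,212),(178,205),(190,210),(192,225),(180,228)]: print((u,v),dep(s,u,v).round(3))
z=s['z_map']; pts=[]
for v in range(195,245):
  for u in range(160,210):
    p=dep(s,u,v)
    if .222<p[2]<.25: pts.append([u,v,*p])
pts=np.array(pts);print(len(pts),pts.mean(0),pts.min(0),pts.max(0))
```

```text
[0.5810976  0.01862129 0.23232612] [0.5843 0.0207 0.234 ]
(172, 212) [0.589 0.037 0.232]
(178, 205) [0.6   0.027 0.233]
(190, 210) [0.593 0.009 0.228]
(192, 225) [0.571 0.007 0.216]
(180, 228) [0.566 0.027 0.214]
413 [1.80191283e+02 2.13789346e+02 5.86180075e-01 2.33842884e-02
 2.32082398e-01] [ 1.69000000e+02  2.03000000e+02  5.69091233e-01 -1.57291649e-02
  2.22159365e-01] [2.06000000e+02 2.25000000e+02 6.04393542e-01 4.21852844e-02
 2.38596970e-01]
```

View pics/z3.png

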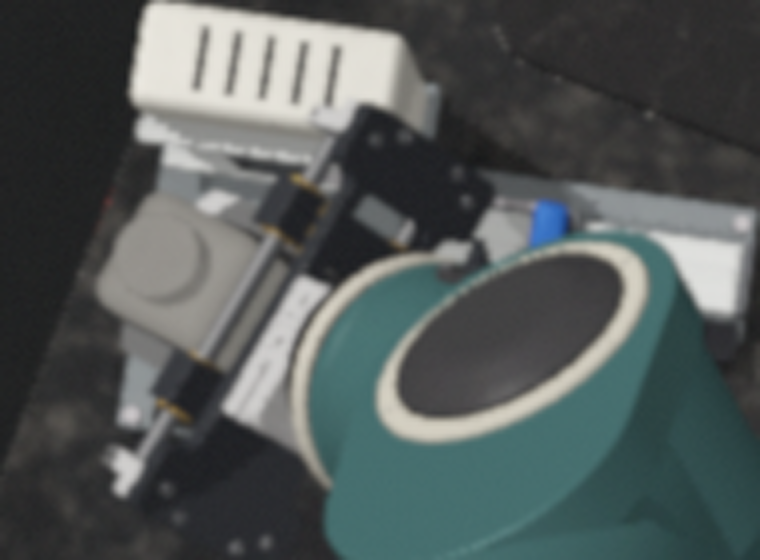

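Run:
```python
from h import *
import pickle
s=snap('top'); s0=pickle.load(open('top0.pkl','rb'))
loc=lambda p: np.round([(p-pad)@sx,(p-pad)@sy,p[2]],3)
print('hand')
for u,v in [(219,179),(222,178),(226,177),(229,177),(232,178),(236,180),(240,182),(250,190),(258,196),(262,197)]: print((u,v),loc(dep(s,u,v)),'lowered z',round(dep(s,u,v)[2]-.12,3))
print('lamp')
for u,v in [(244,166),(238,189),(235,187),(246,170),(243,185),(180,180)]: print((u,v),loc(dep(s0,u,v)))
```

```text
hand
(219, 179) [ 0.058 -0.056  0.27 ] lowered z 0.15
(222, 178) [ 0.06  -0.061  0.273] lowered z 0.153
(226, 177) [ 0.06  -0.069  0.284] lowered z 0.164
(229, 177) [ 0.06  -0.074  0.287] lowered z 0.167
(232, 178) [ 0.058 -0.079  0.291] lowered z 0.171
(236, 180) [ 0.056 -0.086  0.289] lowered z 0.169
(240, 182) [ 0.055 -0.091  0.283] lowered z 0.163
(250, 190) [ 0.049 -0.106  0.267] lowered z 0.147
(258, 196) [ 0.043 -0.118  0.259] lowered z 0.139
(262, 197) [ 0.043 -0.124  0.253] lowered z 0.133
lamp
(244, 166) [ 0.148 -0.051  0.003]
(238, 189) [ 0.084 -0.059  0.084]
(235, 187) [ 0.086 -0.053  0.086]
(246, 170) [ 0.141 -0.056 -0.002]
(243, 185) [ 0.103 -0.06   0.036]
(180, 180) [0.086 0.05  0.083]
```

Hand clears the lamp and handle when lowered (lowest computed corner 95 mm against the 84 mm handle). Lowering now.

Run:
```python
from h import *
th=np.radians(50); yaw=np.radians(62)
g,M=place(th,-1,yaw,.015); arm.line_to(tcp(g,M),max_speed=.12)
s=arm.state();print(s['time'],s['contact_force'],s['tcp_pos']-tcp(g,M))
g,M=place(th,-1,yaw,-.006); hit=arm.line_to(tcp(g,M),max_speed=.02,threshold=4)
s=arm.state();print(hit,s['time'],s['contact_force'],'z above nominal',(s['tcp_pos']-tcp(g,M))[2]-.006,s['tcp_pos'])
for n in('top','scene'): save(n+'4.png',snap(n)['frame'])
```

```text
11.0583 [-0.60233094 -0.34496881 -1.08546727] [ 3.47625846e-04 -6.38860110e-05  5.76931794e-04]
True 11.7333 [-1.30803084 -1.6054841   6.21764303] z above nominal 0.002354338260877822 [0.5899783  0.03129262 0.0469527 ]
```

View pics/top4.png

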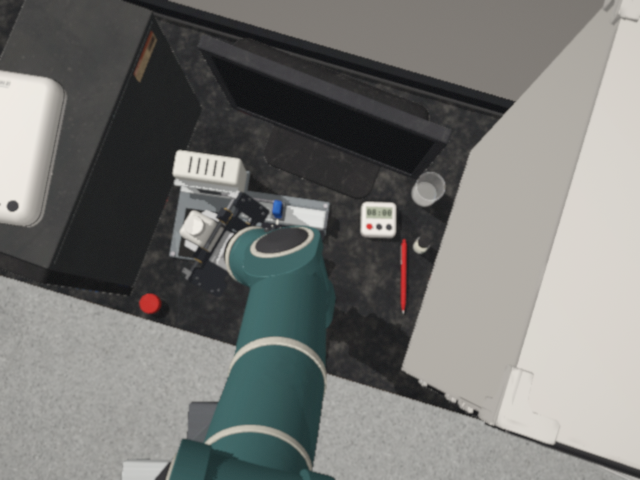

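Contact came 2.4 mm above nominal, with the cap at (197,227). Releasing and backing off.

Run:
```python
from h import *
s=arm.state(); 
arm.move_gripper(.07); arm.sleep(.2)
s=arm.state();print(s['time'],s['finger_gap'],s['contact_force'])
M=R.from_quat(np.roll(s['ee_rot'],-1)).as_matrix()
p=s['tcp_pos']-.10*M[:,2]; arm.line_to(p,max_speed=.12)
arm.line_to(p+np.array([-.03,-.08,.12]),max_speed=.25)
s=arm.state();print(s['time'],s['joint_positions'].round(2),s['tcp_pos'])
s=snap('top'); f=s['frame']; save('top5.png',f); save('scene5.png',snap('scene')['frame'])
loc=lambda p: np.round([(p-pad)@sx*1000,(p-pad)@sy*1000,p[2]*1000],1)
P=[]
for v in range(195,265):
  for u in range(165,235):
    p=dep(s,u,v)
    if .108<p[2]<.125: P.append([u,v,*loc(p)])
P=np.array(P);print(len(P),P.mean(0).round(1),P.min(0),P.max(0))
```

```text
12.5167 0.0694520862907948 [-0.13928184 -0.45927222  0.08129185]
14.2417 [ 0.61  0.28 -0.08  1.91 -0.76  1.13  0.45] [ 0.52934963 -0.10424407  0.24225026]
305 [199.3 228.   -1.8  -6.4 114.1] [190.  219.  -18.7 -23.4 108.2] [209.  238.   15.3  10.7 120.2]
```

View pics/top5.png

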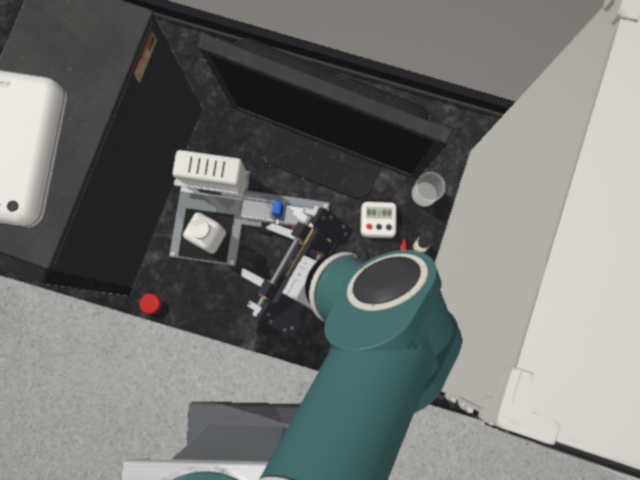

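Bottle stands cap-up on the pad, cap at (199,228), about 7 mm from the centre. Check its tilt from the cap plane and the body outline, then plan the handle grasp.

Run:
```python
from h import *
s=snap('top'); f=s['frame']
save('z6.png',cv2.resize(f[190:270,160:280],None,fx=6,fy=6,interpolation=cv2.INTER_CUBIC))
P=np.array([dep(s,u,v) for v in range(219,238) for u in range(190,210)])
k=P[(P[:,2]>.110)&(P[:,2]<.118)]
A=np.c_[k[:,:2]-k[:,:2].mean(0),np.ones(len(k))]; print('cap plane',np.linalg.lstsq(A,k[:,2],rcond=None)[0],len(k))
# handle grasp IK: tool down, jaws along station y
h=pad+.062*sx-.135*sy; h[2]=.068
for sg in (1,-1):
    x=sg*sy; M=np.column_stack([x,np.cross(-up,x),-up])
    print(sg,h,arm.ik(tcp(h,M),quat(M)),arm.ik(tcp(h+.12*up,M),quat(M)))
```

```text
cap plane [0.00552089 0.00952271 0.11422409] 281
1 [ 0.63061902 -0.1204508   0.068     ] [ 0.2823365   0.62949576 -0.19484879  1.67682991  0.1523016   0.85010852
  1.48055014] [ 0.33709681  0.4953723  -0.26955891  1.59618347  0.14484151  1.06970996
  1.48604418]
-1 [ 0.63061902 -0.1204508   0.068     ] [-0.05258385  0.6364969   0.26743944  1.6897713  -0.21180882  0.8437687
 -1.37798213] [ 0.03709538  0.48363273  0.14190508  1.60782764 -0.07565029  1.0555083
 -1.48400177]
```

View pics/z6.png

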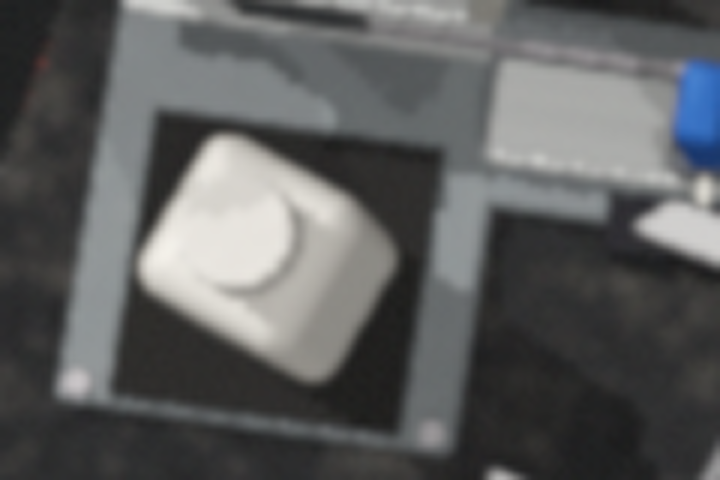

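Upright (cap plane slope about 0.01 rad), offset about 7 mm. Now to above the handle, check, lower and grip.

Run:
```python
from h import *
h=pad+.062*sx-.135*sy; h[2]=.068
x=sy; M=np.column_stack([x,np.cross(-up,x),-up]); q=quat(M)
arm.move_gripper(.05)
arm.move_to(tcp(h+.13*up,M),q)
hit=arm.line_to(tcp(h,M),max_speed=.1,threshold=8)
s=arm.state();print(hit,s['time'],s['tcp_pos'],tcp(h,M),s['contact_force'],s['finger_gap'])
if not hit:
    arm.move_gripper(.005,squeeze=30)
s=arm.state();print(s['time'],s['tcp_pos'],s['contact_force'],s['finger_gap'])
for n in('top','scene'): save(n+'7.png',snap(n)['frame'])
```

```text
False 17.3833 [ 0.63101163 -0.12051186  0.04983826] [ 0.63061902 -0.1204508   0.0492    ] [ 0.51388342 -0.45529811 -0.06664673] 0.04978397813886079
18.0083 [ 0.63070593 -0.11995866  0.04925973] [ 0.570779    2.88181657 -0.23883133] 0.01586650732132938
```

View pics/top7.png

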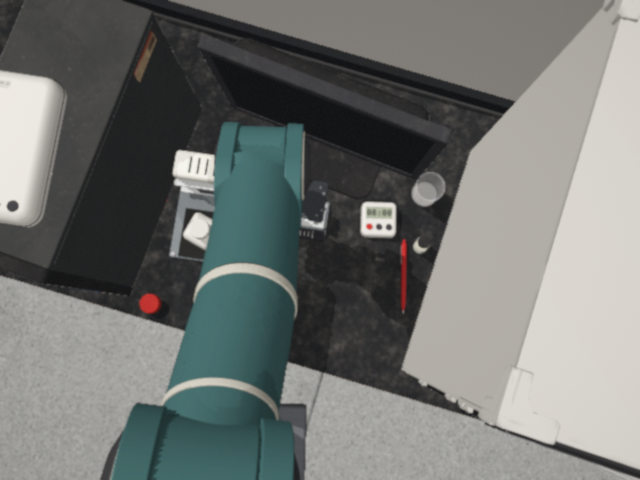

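View pics/scene7.png

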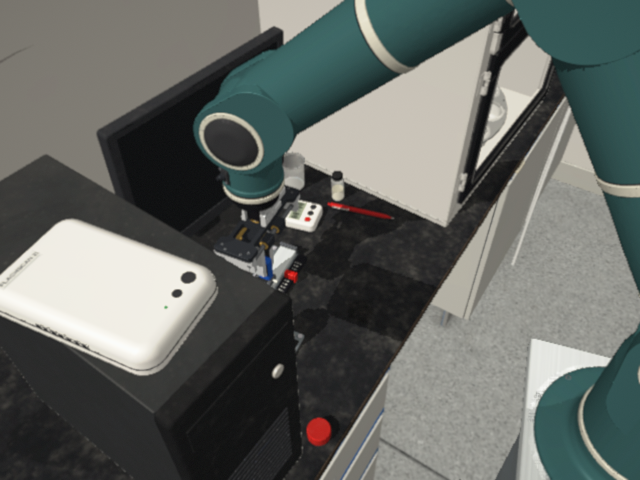

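Handle gripped: the gap is 15.9 mm against its 16 mm, and the scene view shows the fingers on the blue block at (268,262), clip at (292,276). Pulling along -y of the station by about 32 mm.

Run:
```python
from h import *
st=arm.state(); p0=st['tcp_pos']
loc=lambda p: np.round([(p-pad)@sx*1000,(p-pad)@sy*1000,p[2]*1000],1)
print(loc(p0))
t=pad+.062*sx-.167*sy; t[2]=.0492
arm.line_to(t,max_speed=.05); arm.sleep(.3)
s=arm.state();print(s['time'],loc(s['tcp_pos']),s['contact_force'],s['finger_gap'],'Fstation',s['contact_force']@sy)
for n in('top','scene'):
    a=snap(n)['frame'];save(n+'8.png',a)
    if n=='scene': save('z8.png',cv2.resize(a[220:310,210:330],None,fx=6,fy=6,interpolation=cv2.INTER_CUBIC))
```

```text
[  62.  -134.5   49.2]
19.2 [  62.  -166.2   49.3] [-0.63889808  6.19638698  1.30074418] 0.015869674935711446 Fstation 6.084230391508311
```

View pics/z8.png

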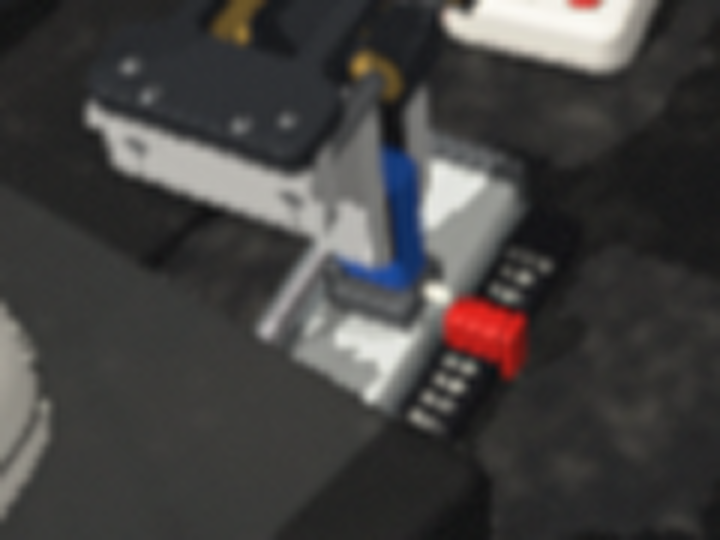

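View pics/top8.png

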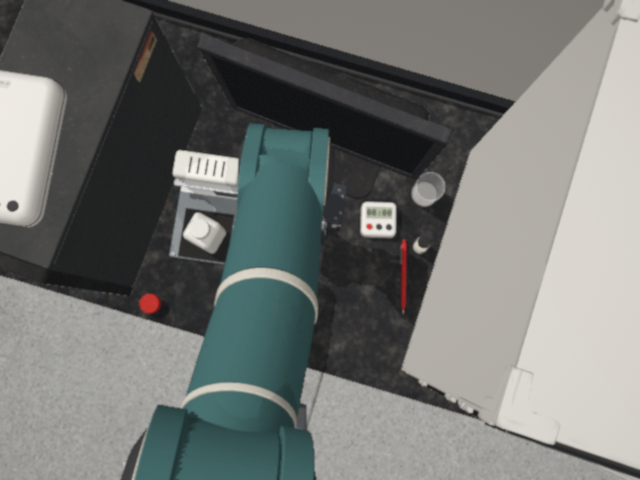

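Scene view crop: the white pointer tip at about (283,269) full-frame sits at the left end of the red clip (about 285–297, 272–282). Measure both by rays in this view.

Run:
```python
from h import *
import pickle
s=snap('scene'); f=s['frame']
loc=lambda p: np.round([(p-pad)@sx*1000,(p-pad)@sy*1000,p[2]*1000],1)
a=f[255:290,270:310]; save('z9.png',cv2.resize(a,None,fx=16,fy=16,interpolation=cv2.INTER_NEAREST))
hsv=cv2.cvtColor(f,cv2.COLOR_RGB2HSV).astype(int)
m=((hsv[...,0]<8)|(hsv[...,0]>172))&(hsv[...,1]>130)&(hsv[...,2]>70); m[:255]=0;m[290:]=0;m[:,:275]=0;m[:,310:]=0
v,u=np.nonzero(m); P=np.array([dep(s,a,b) for a,b in zip(u,v)]); L=np.array([loc(p) for p in P])
print('red',u.min(),u.max(),v.min(),v.max(),L.mean(0),np.percentile(L,[5,50,95],axis=0).round(1).tolist())
t=L[L[:,2]>21]; print('top face',len(t),t.mean(0),t.min(0),t.max(0))
for z in (.024,.028,.032): print('ptr z',z,loc(onz(s,283,269,z)))
print('ptr dep',loc(dep(s,283,269)))
w=(hsv[...,1]<70)&(hsv[...,2]>150); 
for vv in range(264,274): print(vv,[tuple(f[vv,uu]) [0] for uu in range(276,292)])
```

```text
red 284 297 269 282 [  27.56962963 -167.09037037   17.3962963 ] [[16.9, -183.5, 5.8], [27.1, -164.4, 19.0], [39.5, -161.4, 25.8]]
top face 57 [  27.49298246 -165.92982456   24.02105263] [  15.7 -172.5   21.1] [  39.7 -159.2   28. ]
ptr z 0.024 [  45.  -169.5   24. ]
ptr z 0.028 [  43.3 -166.6   28. ]
ptr z 0.032 [  41.6 -163.7   32. ]
ptr dep [  41.2 -163.2   32.8]
264 [np.uint8(23), np.uint8(21), np.uint8(20), np.uint8(24), np.uint8(40), np.uint8(55), np.uint8(62), np.uint8(92), np.uint8(141), np.uint8(152), np.uint8(148), np.uint8(134), np.uint8(120), np.uint8(102), np.uint8(80), np.uint8(53)]
265 [np.uint8(24), np.uint8(22), np.uint8(21), np.uint8(31), np.uint8(49), np.uint8(58), np.uint8(55), np.uint8(85), np.uint8(139), np.uint8(150), np.uint8(141), np.uint8(125), np.uint8(108), np.uint8(88), np.uint8(63), np.uint8(35)]
266 [np.uint8(26), np.uint8(24), np.uint8(31), np.uint8(45), np.uint8(65), np.uint8(88), np.uint8(93), np.uint8(105), np.uint8(143), np.uint8(145), np.uint8(130), np.uint8(114), np.uint8(95), np.uint8(74), np.uint8(46), np.uint8(29)]
267 [np.uint8(38), np.uint8(3
[... 944 characters left out ...]
uint8(84), np.uint8(63), np.uint8(58), np.uint8(92), np.uint8(136), np.uint8(145), np.uint8(147), np.uint8(174), np.uint8(210), np.uint8(220), np.uint8(219), np.uint8(216), np.uint8(213), np.uint8(209), np.uint8(178)]
272 [np.uint8(83), np.uint8(71), np.uint8(58), np.uint8(74), np.uint8(106), np.uint8(133), np.uint8(126), np.uint8(136), np.uint8(190), np.uint8(227), np.uint8(232), np.uint8(227), np.uint8(225), np.uint8(224), np.uint8(223), np.uint8(215)]
273 [np.uint8(79), np.uint8(67), np.uint8(74), np.uint8(105), np.uint8(117), np.uint8(119), np.uint8(108), np.uint8(129), np.uint8(192), np.uint8(227), np.uint8(233), np.uint8(228), np.uint8(230), np.uint8(228), np.uint8(225), np.uint8(223)]
```

View pics/z9.png

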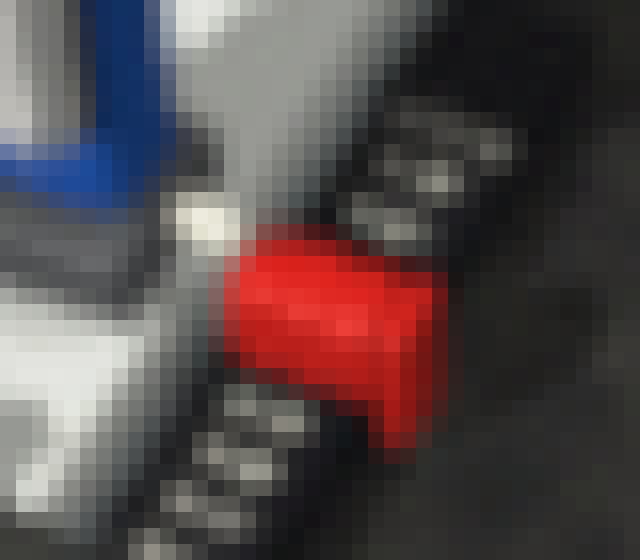

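Both views agree: the pointer is within about 1–2 mm of the clip's middle, and the hand is at rest with a 6 N spring load. Handing in.

Run:
```python
from h import *
arm.sleep(.3)
s=arm.state();print(s['time'],s['tcp_pos'],s['contact_force'],s['finger_gap'],abs(s['dq']).max())
arm.finish_job()
```

```text
19.65 [ 0.62706636 -0.1513532   0.04925695] [-0.64584517  6.91628377  2.40580014] 0.01602051868003524 0.0013460277431788393
the job is handed in; nothing more can be done
```

I stood the bottle on the pad and let go. I then pulled the blue handle about 32 mm to the red clip and handed the job in at 19.7 s, still gripping the handle; `finish_job` gives no verdict.

- **Bottle:** it stands cap up, with the top face of the cap tilted about 0.01 rad (limit 0.12). It is roughly 7 mm from the pad's centre (limit 20 mm). The cap was about 3 mm off in the hover picture, so it moved a few mm in lowering or release.
- **Shutter:** the fingers read 16.0 mm across the 16 mm handle, with about 7 N of spring load and the arm still. The handle is 166.2 mm from the pad's centre along the station's y. The clip is at 167.1 mm from the top view and about 165.9 mm from the scene view.
- **Less certain:** the scene view alone puts the pointer anywhere from 163 to 169 mm, because I do not know its height exactly. The close-up looked in line with the clip. In the top view the arm hid the pointer.
- **Beaker and vial:** both look unmoved in the last top view; I did not measure them again.

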